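# Unhook the long gas cell from its dock and set it in the light path

### The arm

A 6-joint arm with a two-finger parallel gripper is mounted at the origin on the work surface. World frame = base frame: x ahead of the robot, y to its left, z up, the work surface at z = 0. Lengths are in m, angles in degrees, forces in N, time in s.
With the tool pointing down it reaches from about 0.35 to 0.875 m from the base axis. Payload 4.2 kg.
Tool frame: the origin (TCP) lies between the finger pads; the fingertips stand 17 mm ahead of it and the grasp point (between the pads) lies 2 mm behind it; z points along the fingers, y is the line along which they close (so a half turn about z gives the same grasp; the last joint's range is limited). The gripper opens to 87 mm and grips with 3 to 60 N. Pads are 19 mm wide; open, the fingers measure 117 mm over their backs; the gripper's body (75 mm by 190 mm) begins 51 mm behind the grasp point.
Start: joints at [81.967, 22.042, 0.453, 0, -68.411, -14.817], TCP at [0.243, 0.576, 0.24] pointing down, gripper open.
Joint ranges: [-179.83, 179.83], [-69.29, 118.12], [-61.27, 80.66], [-181.25, 117.63], [-171.15, -9.14], [-177.46, 177.46]. Speed limits (degrees/s): [159.86, 159.86, 180, 180, 180, 180].

### API

Orientations are given as a 3x3 rotation matrix whose columns are the frame's x, y, z axes.
In Python, from station import sense, capture, r, masks_of gives the robot as it stands.
- The arm moves only by the tool apply_moves, never from a script. Its argument "steps" is a list that holds one entry, the list of rows, each a list of 7 numbers: the opening, from 0 (shut) to 1 (fully open), then the shift along the tool's x, y, z in mm, then the turn, a rotation vector about the tool's x, y, z in rad. A call has 1 to 12 rows; each row shifts and turns the commanded pose from where the row before left it, along the tool's axes as they then stand; what a row does not reach is not made up. A row lasts 1/8 s, in which the tool goes at most 62.5 mm and 10.7 degrees, less where a joint would pass 70% of its speed; a pose out of reach is approached as far as the arm can. A call with a gripper value outside its range is refused whole. The fingers move at their own pace and stop on an object; the grip force is fixed at half the most. Time passes only in rows, so rows that do not move let the fingers close. It gives the time, the measured TCP pose, the force and the opening at its end, in the units of the state.
- sense(): the state, without advancing time (a new reading comes with each control period).
- capture(name): name is "side" or "top" or "wrist"; returns a dict with "color" (420x560x3 uint8, red, green, blue), "vfov" (degrees; the focal length in pixels is half the picture's height over the tangent of half this angle, whatever the lens; pixels are square), "cx", "cy" (the principal point, pixels), "T" (4x4, takes a point from camera to world coordinates). Camera axes: x right, y down, z forward; pixel columns grow to the right and rows downward; lengths in m; the calibration is good to about 2 mm. A picture is of the moment at which its call begins. There is no depth.
- r.finish_job(): hands the job in, once; it reports no verdict.
Trained networks look in a picture, given as the dict that the camera call returned (one of the last four; its "shot" number tells which), for a name from the list of things; names that differ only in an ending like _2 or _b are one class to them, and where a whole thing is asked for, a point or a joint stands for the part that bears it (a point fixed in the world has none). Each returns a list of dicts, best first, with "confidence" (0 to 1); they miss things now and then, are a little off and sometimes report something else, mostly with a low value. They report only what shows in the picture. A call takes as long as a camera call. They do not tell look-alikes from the thing itself.
- masks_of(picture, thing): "pixels" (420x560 bool, what is visible of it) and "box" ([left, top, width, height] in pixels, round what is visible of it).
The state is a dict: "time_s": time; "joints": joint angles; "joint_velocities": joint speeds; "effort": joint torques, N m; "tcp_pos": TCP position; "ee_rot": TCP orientation; "wrist_force": force on the tool from outside, world axes, zero at the start; "moment": the same for the moment, N m; "gripper_width": opening from 0.0 (shut) to 1.0 (fully open).
Only numpy, scipy, OpenCV 4.12 (cv2) and the standard library are available. Lean on these libraries where they do the work, as an engineer would, in place of code of your own. Each camera call takes 0.05 s, during which the arm holds its last target. There are 200 camera calls.

### The job

The alignment target is still standing in the saddle of the optical rail: lift it out and stand it upright on the free table top. Then take the longer gas cell from the dock - its sole is hooked under the dock's lip, so raise its front and tilt it back until the hook clears the lip, draw it out towards the open front without forcing it, and set it down gently in the saddle, fully seated, so that its windows face the light source and the detector. Leave the shorter cell docked and do not disturb anything else.

Things in the scene. Friction and masses are not known exactly. Their poses are not given: they have to be found in the camera images.
- cell_long: The longer gas cell, 0.4-0.65 kg. Origin: centre of sole's underside; x to its hook, y along the tube (light path), z up. Black sole 60 (x) x 130 (y) x 8 mm. Steel tube along y, 44 dia, 124 long over 52 mm end flanges, axis at height 38 (all above the origin), a round window in each end. Two brass ports reach x = -44 at height 38. Carry handle on top; hooked tongue under the +x side.
- handle_long (a point): Centre of the longer cell's handle bar, 98 mm above the cell's origin. Bar 16 mm thick (x), 90 long (y), 20 tall, black, on two posts 74 mm apart, lying along the tube; its underside is 28 mm above the tube and 24 above the flanges.
- hook_long (a point): Top of the longer cell's hook: x 52, y 0, z 16 mm in the cell's frame. A tongue 40 mm wide (y) and 6 thick runs from the sole's edge (x = 30) to x = 54 mm, flush with the underside; its end (x 50 to 54) turns up to 16 mm.
- cell_short: The shorter gas cell: same sole, hook, heights and axes as the longer one, but its tube is 76 mm long and its handle bar 60 mm. It sits in the dock's other bay and stays there.
- target: Alignment target, 0.2-0.33 kg, standing in the saddle at the start, within 32 mm of its middle (along y). Origin: centre of its underside, z up. Base 60 x 60 x 12 mm; white disc 44 dia facing along y, centre at height 38; on top an upright round steel stem to grip, 16 dia, from 58 to 106 mm above the origin.
- dock: Fixed two-bay dock; the long cell may be in either bay. Origin: on the table under its middle; x from the open front to the back, y along its 300 mm. Bay centres y = +75 and -75; a docked cell has the dock's axes, origin at x = 0, height 24 mm. Front stop x -37 to -33, 30 high. Cheeks beside each bay (2.5 mm off the sole), 36 high. Back wall at x 62 to 66, 52 high.
- ledge (a point): Rear edge of the ledge the soles rest on: dock x = 10, height 24 mm (ledge x -32 to 10). Behind it is an empty recess down to height 4 mm. To free a cell, tilt it back 15-25 deg about this edge (front up, top towards +x), its hook dipping into the recess, then draw it out along its own -x. At 20 deg and raised 2 mm, 2 to 3 mm stay free all round; 20 mm of travel frees it.
- lip (a point): Middle of the lower edge of the dock's down-turned lip: dock x = 44 to 48, height 34 mm, all along the dock, roofed (height 48 to 52) to the back wall. The hook stands behind it: lifted straight, the tongue meets the lip after 4 mm; pulled straight, hook and front stop hold it.
- bench: Fixed optical rail on the table, along its y, 66 mm wide, y -255 to 155. Origin: on the table under the saddle's centre; x away from the robot. Lamp housing with collimator tube at y = -268 to -104, detector at y = 98 to 167, both 66 mm wide and up to 110 mm tall.
- seat (a point): Centre of the saddle's floor, 34 mm above the table. A seated cell has its origin here and the same axes (x to the hook side, y along the light). Guides 6 mm tall plus flared tops (14 mm in all) leave the sole 2 mm each side in x and y; the guide on the +x side has a gap 48 mm wide in its middle for the tongue. A seated target's base fits between the same x guides.
- light (a point): Point on the light path above the saddle's centre, 38 mm over the floor; the light runs along y from lamp to detector.
- multimeter: Bystander: hand multimeter lying flat, 160 (x) x 80 (y) x 44 mm, origin at the centre of its underside.
- gas_bottle: Bystander: small steel gas bottle standing behind the dock, 50 mm diameter, 156 mm tall, origin at the centre of its underside.
- lens: Bystander: lens on a post, base 52 x 52 mm, ring 48 mm diameter, 116 mm tall, standing in front of the saddle; origin at the centre of its underside.
- screwdriver: Bystander: screwdriver lying behind the rail, 190 mm long along its x, up to 30 mm thick; origin under its middle, within 30 mm.
- mouse: Bystander: computer mouse in front of the dock, 100 (x) x 58 (y) x 34 mm, origin at the centre of its underside.
- window_case: Bystander: flat case for spare windows behind the dock, 62 (x) x 90 (y) x 29 mm, origin at the centre of its underside.
There are look-alikes about, which are no part of the job. Leave any orange or turquoise look-alike of the cell_long alone.

How it is judged:
By the outcome, as a careful person would: the job done as asked, in the order asked, and still so for the second after the job is handed in, with the robot touching nothing.
It also fails if it takes over 67 s, if anything falls off the work surface, if the arm or the gripper's body presses on something with over 40 N, if the wrist force passes 120 N, or if a joint passes its speed limit or range.

## Working session

There is one attempt and no reset: what is moved stays moved. The work goes in short steps, Python scripts to look and compute and a tool call to move; the robot and the scene stay as the last step left them, time stands still between calls to the robot, and variables do not carry over. Pictures are saved under pics/ and viewed, on a budget of 10 in all, crops included, one or two more only if the job needs it, and the job is handed in when it is done.

Besides the shell and the picture viewer there is one more tool, called after ">>>" as name(argument=value, ...), one argument or row to a line, values as JSON. apply_moves: Moves the arm, as the interface text tells. Its arguments: {"type":"object","properties":{"steps":{"type":"array","items":{"type":"array","items":{"type":"array","items":{"type":"number"}}}}},"required":["steps"]}

```bash
mkdir -p pics; ls; cat > h.py <<'E'
import numpy as np,cv2
from station import sense,capture,r,masks_of
def save(p,n): cv2.imwrite(f'pics/{n}.png',p['color'][:,:,::-1])
def f(p): return 210/np.tan(np.radians(p['vfov'])/2)
def ray(p,u,v):
    T=np.array(p['T']);d=T[:3,:3]@np.array([(u-p['cx'])/f(p),(v-p['cy'])/f(p),1]);return T[:3,3],d
def atz(p,u,v,z):
    o,d=ray(p,u,v);return o+d*(z-o[2])/d[2]
def proj(p,X):
    T=np.array(p['T']);c=T[:3,:3].T@(np.asarray(X,float)-T[:3,3]);return np.array([p['cx']+f(p)*c[0]/c[2],p['cy']+f(p)*c[1]/c[2]])
E
python3 - <<'E'
from h import *
for n in ['top','side']:
    p=capture(n);save(p,n+'0');print(n,np.round(p['T'],3).tolist(),p['vfov'])
    for t in ['cell_long','cell_short','target','dock','bench','lens','mouse','multimeter','gas_bottle','screwdriver','window_case']:
        for m in masks_of(p,t):
            l,tp,w,h=m['box'];ys,xs=np.nonzero(m['pixels']);print(t,round(m['confidence'],2),m['box'],atz(p,xs.mean(),ys.mean(),.05).round(3)[:2])
a=cv2.imread('pics/top0.png');b=cv2.imread('pics/side0.png')
E
```

```text
pics
top [[-0.014, -0.99, 0.142, 0.301], [-1.0, 0.013, -0.006, -0.053], [0.004, -0.142, -0.99, 1.466], [0.0, 0.0, 0.0, 1.0]] 51.65497497809761
cell_long 0.93 [228.7, 154.5, 43.8, 25.4] [0.664 0.022]
cell_long 0.66 [180.9, 207.2, 41.3, 32.7] [0.482 0.181]
cell_long 0.55 [239.0, 244.5, 39.6, 41.0] [ 0.342 -0.01 ]
cell_short 0.91 [137.8, 230.3, 41.4, 29.0] [0.417 0.316]
cell_short 0.45 [319.0, 245.0, 21.5, 16.5] [ 0.374 -0.242]
target 0.73 [319.1, 193.9, 22.5, 20.1] [ 0.531 -0.239]
target 0.47 [179.9, 204.6, 40.9, 37.9] [0.48  0.181]
dock 0.69 [128.1, 195.8, 97.4, 69.0] [0.46 0.26]
bench 0.81 [278.0, 194.1, 138.0, 22.0] [ 0.527 -0.308]
lens 0.73 [321.6, 241.9, 18.4, 21.6] [ 0.374 -0.242]
lens 0.23 [281.3, 192.5, 134.1, 24.9] [ 0.527 -0.309]
mouse 0.74 [181.8, 258.4, 23.2, 31.9] [0.315 0.201]
mouse 0.42 [329.3, 144.3, 16.3, 48.8] [ 0.675 -0.264]
multimeter 0.92 [359.7, 235.7, 37.8, 49.3] [ 0.341 -0.401]
screwdriver 0.64 [329.5, 145.5, 10.9, 30.1] [ 0.686 -0.262]
window_case 0.84 [133.0, 183.8, 31.6, 25.7] [0.572 0.347]
side [[0.975, -0.177, 0.136, 0.302], [-0.222, -0.718, 0.659, -0.959],
[... 324 characters left out ...]
 224.4, 65.1, 159.6] [ 0.528 -0.338]
cell_short 0.55 [202.9, 182.5, 30.5, 16.5] [0.317 0.164]
target 0.8 [307.3, 262.0, 25.7, 33.4] [ 0.534 -0.242]
dock 0.97 [222.7, 136.9, 76.5, 69.6] [0.466 0.18 ]
bench 0.62 [295.3, 222.1, 65.7, 159.5] [ 0.528 -0.338]
lens 0.97 [249.0, 277.4, 27.0, 41.4] [ 0.375 -0.259]
mouse 0.78 [205.0, 180.8, 31.6, 16.7] [0.317 0.164]
mouse 0.38 [275.4, 138.4, 27.4, 18.8] [0.569 0.307]
gas_bottle 0.71 [300.0, 137.9, 15.9, 46.5] [0.611 0.218]
gas_bottle 0.2 [202.0, 181.0, 34.4, 16.7] [0.317 0.162]
screwdriver 0.6 [340.7, 278.3, 54.8, 23.8] [ 0.675 -0.294]
screwdriver 0.53 [249.8, 276.8, 26.1, 44.1] [ 0.376 -0.26 ]
window_case 0.67 [274.9, 136.5, 28.1, 20.7] [0.569 0.308]
```

```bash
python3 - <<'E'
import cv2,numpy as np
a=cv2.imread('pics/top0.png')[125:305,120:430];b=cv2.imread('pics/side0.png')[110:400,190:410]
cv2.imwrite('pics/topc.png',cv2.resize(a,None,fx=2.55,fy=2.55,interpolation=cv2.INTER_CUBIC))
cv2.imwrite('pics/sidec.png',cv2.resize(b,None,fx=2.05,fy=2.05,interpolation=cv2.INTER_CUBIC))
E
```

```text
(no output)
```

View pics/topc.png

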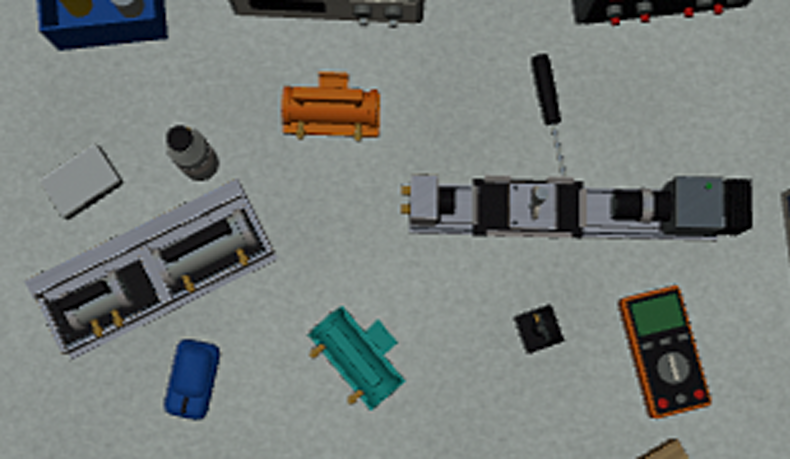

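View pics/sidec.png

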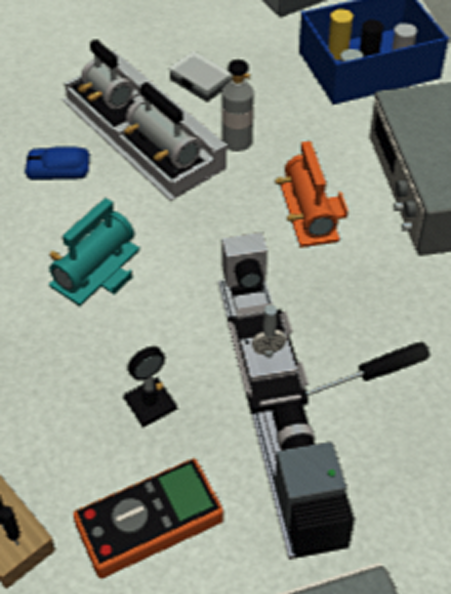

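The pictures show:
- **Steel long cell:** in the dock's right bay, top pixel ~(201,223).
- **Short cell:** in the left bay, (158,245).
- **Look-alikes:** orange at (251,167) and turquoise at (259,265).
- **Target:** in the saddle at (330,204).
- **Lens:** at (331,253).

I choose the steel long cell in the right bay. Free space for the target is behind the rail, near (0.66, -0.15).

```bash
cat >> h.py <<'E'
from scipy.spatial.transform import Rotation as R
def down(yaw_y): # tool z down, tool y axis at world angle yaw_y deg
    a=np.radians(yaw_y);y=np.array([np.cos(a),np.sin(a),0]);z=np.array([0,0,-1.]);return np.c_[np.cross(y,z),y,z]
def delta(pos,rot=None,s=None,p0=None,r0=None):
    s=s or sense();R0=np.array(s['ee_rot']) if r0 is None else r0
    P0=np.array(s['tcp_pos']) if p0 is None else p0
    d=R0.T@(np.array(pos)-P0)*1000
    w=R.from_matrix(R0.T@rot).as_rotvec() if rot is not None else np.zeros(3)
    return d.round(1).tolist(),w.round(4).tolist()
E
python3 - <<'E'
from h import *
s=sense();print(np.round(s['ee_rot'],3).tolist(),s['tcp_pos'],s['gripper_width'],s['time_s'])
for a in (0,180): print(a,delta([.50,-.24,.33],down(a)))
p=capture('wrist');print(np.round(np.array(s['ee_rot']).T@(p['T'][:3,3]-s['tcp_pos']),3), np.round(np.array(s['ee_rot']).T@p['T'][:3,:3],2).tolist(),p['vfov'])
E
```

```text
[[0.922, -0.388, 0.0], [-0.388, -0.922, -0.0], [0.0, 0.0, -1.0]] [0.24266614 0.57593694 0.23954365] 0.994603987039643 1.2
0 ([554.0, 652.0, -90.4], [0.0, 0.0, -1.9696])
180 ([554.0, 652.0, -90.4], [0.0, -0.0, 1.172])
[ 0.074 -0.    -0.146] [[0.0, -0.96, -0.27], [1.0, 0.0, 0.0], [0.0, -0.27, 0.96]] 66.85689753868022
```

>>> apply_moves(
  steps=[
    [[1,39,46.5,-7,0,0,0],[1,39,46.5,-7,0,0,0],[1,39,46.5,-7,0,0,0],[1,39,46.5,-7,0,0,0],[1,39,46.5,-7,0,0,0],[1,39,46.5,-7,0,0,0],[1,39,46.5,-7,0,0,0],[1,39,46.5,-7,0,0,0],[1,39,46.5,-7,0,0,0],[1,39,46.5,-7,0,0,0],[1,39,46.5,-7,0,0,0],[1,39,46.5,-7,0,0,0]],
  ],
)

```text
time_s: 2.75
tcp_pos: [0.4575, -0.1221, 0.3242]
ee_rot: [[0.922, -0.388, 0.001], [-0.388, -0.922, 0.0], [0.001, -0.001, -1.0]]
wrist_force: [0.2, 1.1, 0.4]
gripper_width: 1.001
```

>>> apply_moves(
  steps=[
    [[1,39,46.5,-5,0,0,0.167],[1,0,0,0,0,0,0.168],[1,0,0,0,0,0,0.167],[1,0,0,0,0,0,0.168],[1,0,0,0,0,0,0.167],[1,0,0,0,0,0,0.168],[1,0,0,0,0,0,0.167],[1,0,0,0,0,0,0]],
  ],
)

```text
time_s: 3.75
tcp_pos: [0.4751, -0.178, 0.3286]
ee_rot: [[0.002, -1.0, 0.0], [-1.0, -0.002, -0.0], [0.0, -0.0, -1.0]]
wrist_force: [-0.5, -1.0, -0.3]
gripper_width: 1.001
```

```bash
python3 - <<'E'
from h import *
s=sense();print(np.round(s['ee_rot'],3).tolist(),s['tcp_pos'],s['time_s'])
p=capture('wrist');save(p,'w1');t=capture('top');q=capture('side')
for n in (p,t,q):
  for k in ['target','bench','cell_long','cell_short','dock']:
    for m in masks_of(n,k)[:2]:
        l,tp,w,h=m['box'];ys,xs=np.nonzero(m['pixels']);print(k,round(m['confidence'],2),np.round(m['box']),atz(n,xs.mean(),ys.mean(),.05).round(3)[:2])
E
```

```text
[[0.002, -1.0, 0.0], [-1.0, -0.002, -0.0], [0.0, -0.0, -1.0]] [ 0.47505784 -0.17802432  0.32863899] 3.75
target 0.83 [211. 108.  49.  48.] [ 0.531 -0.242]
bench 0.56 [202.   0.  63. 261.] [ 0.528 -0.247]
cell_long 0.85 [328. 247.  77.  89.] [ 0.356 -0.011]
cell_long 0.7 [132. 259.  54.  90.] [ 0.659 -0.014]
dock 0.55 [237. 332.  46.  19.] [0.511 0.081]
target 0.63 [188. 175.  18.  20.] [0.607 0.202]
target 0.17 [362. 236.  35.  51.] [ 0.341 -0.402]
bench 0.94 [280. 193. 134.  25.] [ 0.521 -0.364]
cell_long 0.76 [182. 206.  38.  36.] [0.48  0.183]
cell_long 0.52 [229. 155.  42.  10.] [0.69  0.022]
cell_short 0.78 [140. 231.  40.  30.] [0.417 0.317]
cell_short 0.62 [179. 206.  41.  33.] [0.482 0.182]
dock 0.92 [129. 197. 100.  66.] [0.463 0.256]
target 0.73 [305. 258.  31.  38.] [ 0.535 -0.24 ]
target 0.47 [352. 277.  44.  21.] [ 0.683 -0.294]
bench 0.91 [298. 224.  62. 159.] [ 0.527 -0.339]
bench 0.33 [249. 280.  28.  41.] [ 0.376 -0.262]
cell_long 0.96 [327. 182.  31.  50.] [ 0.664 -0.001]
cell_long 0.91 [212. 210.  41.  50.] [ 0.342 -0.028]
cell_short 0.8 [227. 132.  28.  43.] [0.414 0.336]
dock 0.67 [222. 140.  78.  69.] [0.456 0.188]
```

View pics/w1.png

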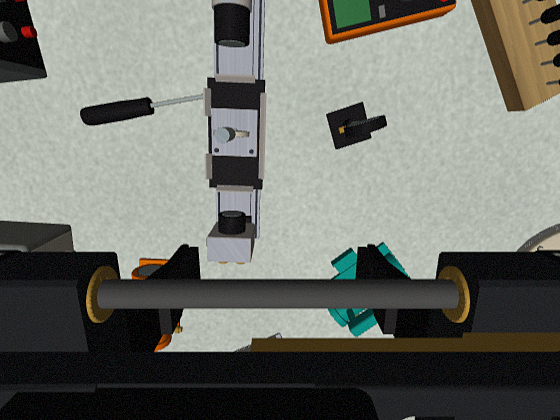

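Wrist view: the target's base is at about (235,133) with the stem's top at about (222,136). The saddle's black floor spans rows 80–187, and the light guides are at columns ~207 and ~263.

```bash
python3 - <<'E'
from h import *
p=capture('wrist');im=p['color'];
cv2.imwrite('pics/w1c.png',cv2.resize(im[60:260,170:300,::-1],None,fx=4,fy=3,interpolation=cv2.INTER_CUBIC)) if 0 else None
c=cv2.resize(im[70:200,180:300,::-1],None,fx=4.6,fy=4.6,interpolation=cv2.INTER_CUBIC);cv2.imwrite('pics/w1c.png',c)
print(atz(p,222,136,.14),atz(p,212,110,.046),atz(p,258,157,.046),atz(p,235,133,.046))
E
```

```text
[ 0.53172138 -0.23923041  0.14      ] [ 0.55903854 -0.26810865  0.046     ] [ 0.50094173 -0.2085965   0.046     ] [ 0.53053273 -0.2395645   0.046     ]
```

View pics/w1c.png

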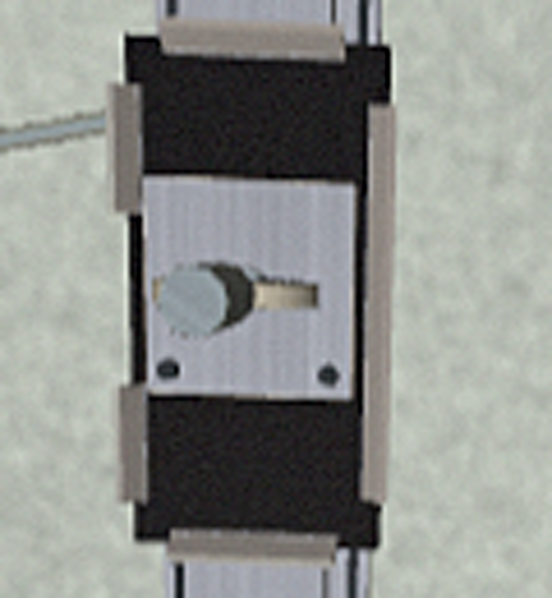

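>>> apply_moves(
  steps=[
    [[1,31,-28.5,0,0,0,0],[1,31,-28.5,0,0,0,0],[1,0,0,55,0,0,0],[1,0,0,55,0,0,0],[1,0,0,50,0,0,0],[1,0,0,30,0,0,0],[1,0,0,18,0,0,0],[1,0,0,0,0,0,0],[0,0,0,0,0,0,0],[0,0,0,0,0,0,0],[0,0,0,0,0,0,0],[0,0,0,0,0,0,0]],
  ],
)

```text
time_s: 6.2
tcp_pos: [0.5323, -0.24, 0.121]
ee_rot: [[0.0, -1.0, 0.001], [-1.0, -0.0, -0.0], [0.0, -0.001, -1.0]]
wrist_force: [-0.4, 0.3, -0.4]
gripper_width: 0.634
```

>>> apply_moves(
  steps=[
    [[0,0,0,0,0,0,0],[0,0,0,0,0,0,0],[0,0,0,0,0,0,0]],
  ],
)

```text
time_s: 6.58
tcp_pos: [0.5321, -0.24, 0.1205]
ee_rot: [[0.0, -1.0, -0.0], [-1.0, -0.0, -0.0], [0.0, 0.0, -1.0]]
wrist_force: [0.1, -0.5, -0.0]
gripper_width: 0.288
```

>>> apply_moves(
  steps=[
    [[0,0,0,0,0,0,0],[0,0,0,0,0,0,0],[0,0,0,0,0,0,0],[0,0,0,0,0,0,0],[0,0,0,-10,0,0,0],[0,0,0,-20,0,0,0],[0,0,0,-35,0,0,0],[0,0,0,-35,0,0,0]],
  ],
)

```text
time_s: 7.58
tcp_pos: [0.5314, -0.2398, 0.2215]
ee_rot: [[-0.0, -1.0, -0.002], [-1.0, 0.0, 0.0], [-0.0, 0.002, -1.0]]
wrist_force: [0.8, -0.1, -1.5]
gripper_width: 0.176
```

>>> apply_moves(
  steps=[
    [[0,0,-40,0,0,0,0],[0,-30,-43,0,0,0,0],[0,-40,-45,0,0,0,0],[0,-20,0,0,0,0,0],[0,0,0,40,0,0,0],[0,0,0,40,0,0,0],[0,0,0,30,0,0,0],[0,0,0,15,0,0,0],[0,0,0,5,0,0,0],[0,0,0,2,0,0,0],[0,0,0,0,0,0,0]],
  ],
)

```text
time_s: 8.95
tcp_pos: [0.6608, -0.1501, 0.0898]
ee_rot: [[0.0, -1.0, 0.002], [-1.0, -0.0, -0.0], [0.0, -0.002, -1.0]]
wrist_force: [-0.9, -0.1, -3.4]
gripper_width: 0.171
```

```bash
python3 - <<'E'
from h import *
s=sense();print(s['tcp_pos'],s['wrist_force'],s['gripper_width'])
E
```

```text
[ 0.66077008 -0.15007447  0.08981413] [-0.89922008 -0.12315003 -3.43452455] 0.17133164581483296
```

>>> apply_moves(
  steps=[
    [[0,0,0,1.5,0,0,0],[0,0,0,1,0,0,0],[0,0,0,0,0,0,0],[0,0,0,0,0,0,0]],
  ],
)

```text
time_s: 9.45
tcp_pos: [0.6604, -0.1499, 0.0865]
ee_rot: [[0.0, -1.0, 0.001], [-1.0, -0.0, -0.0], [0.0, -0.001, -1.0]]
wrist_force: [-0.2, 0.4, -0.6]
gripper_width: 0.176
```

>>> apply_moves(
  steps=[
    [[0.7,0,0,0,0,0,0],[0.7,0,0,0,0,0,0],[0.7,0,0,0,0,0,0],[0.7,0,0,-10,0,0,0],[0.7,0,0,-40,0,0,0],[0.7,0,0,-60,0,0,0],[0.7,0,0,-60,0,0,0],[0.7,0,0,-60,0,0,0],[0.7,0,45,-5,0,0,0],[0.7,0,45,-5,0,0,0],[0.7,0,40,0,0,0,0],[0.7,0,0,0,0,0,0]],
  ],
)

```text
time_s: 10.95
tcp_pos: [0.5279, -0.1502, 0.3284]
ee_rot: [[-0.0, -1.0, 0.003], [-1.0, 0.0, -0.0], [0.0, -0.003, -1.0]]
wrist_force: [0.6, 0.0, 0.2]
gripper_width: 0.699
```

```bash
python3 - <<'E'
from h import *
s=sense();print(s['tcp_pos'],s['wrist_force'])
p=capture('wrist');np.save('w2.npy',p,allow_pickle=True);save(p,'w2')
pr=proj(p,[.531,-.24,.034]);print(pr)
print([proj(p,[.531+a,-.24+b,.034]).round().tolist() for a in(-.05,.05) for b in (-.09,.09)])
u,v=int(pr[0]),int(pr[1])
x0,y0=u-65,v-75
c=cv2.resize(p['color'][y0:y0+150,x0:x0+130,::-1],None,fx=4,fy=4,interpolation=cv2.INTER_CUBIC);cv2.imwrite('pics/w2c.png',c);print(x0,y0)
E
```

```text
[ 0.52787829 -0.15023043  0.32836189] [0.59691615 0.01498446 0.21388833]
[275.73064511 110.78117967]
[[316.0, 35.0], [312.0, 179.0], [235.0, 35.0], [240.0, 178.0]]
210 35
```

View pics/w2c.png

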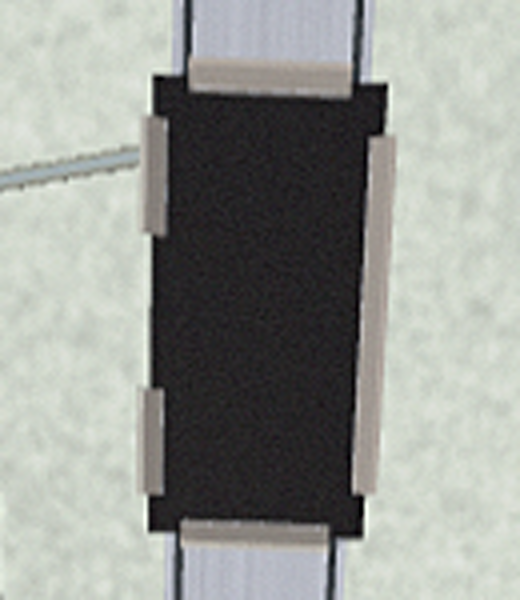

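```bash
python3 - <<'E'
from h import *
p=np.load('w2.npy',allow_pickle=True).item()
g=lambda x,y,z:atz(p,210+x/4-.375,35+y/4-.375,z)[:2]
c=np.array([g(153,74,.034),g(388,84,.034),g(362,538,.034),g(148,531,.034)])
print('plate',c.round(4),c.mean(0).round(4))
def yaw(a,b): d=np.array(b)-a;return np.degrees(np.arctan2(-d[0],d[1])).round(2)
print(yaw(c[0],c[3]),yaw(c[1],c[2]))
L=[g(140,115,.048),g(137,493,.048)];Rr=[g(397,135,.048),g(376,493,.048)]
T=[g(188,57,.048),g(352,65,.048)];B=[g(181,543,.048),g(328,549,.048)]
print('guides',np.mean(L+Rr,0),np.mean(T+B,0),yaw(*L),yaw(*Rr))
d=T[1]-T[0];print(np.degrees(np.arctan2(-d[1],-d[0])));d=B[1]-B[0];print(np.degrees(np.arctan2(-d[1],-d[0])))
d=c[1]-c[0];print(np.degrees(np.arctan2(-d[1],-d[0])));d=c[2]-c[3];print(np.degrees(np.arctan2(-d[1],-d[0])))
# dock from earlier: plan pose over long cell
print(delta([.45,.10,.33],down(207)))
E
```

```text
plate [[ 0.5661 -0.3091]
 [ 0.4921 -0.3063]
 [ 0.4972 -0.1632]
 [ 0.5712 -0.1654]] [ 0.5316 -0.236 ]
-2.03 -2.07
guides [ 0.53153833 -0.23605788] [ 0.53168281 -0.23619568] -2.0 -2.02
-2.4670550271059692
-2.2125200004299215
-2.149373088778419
-1.7447656160269107
([-250.1, 79.4, -2.4], [-0.003, -0.001, -0.4713])
```

>>> apply_moves(
  steps=[
    [[1,-59,12.5,0,0,0,0],[1,-59,12.5,0,0,0,0],[1,-59,12.5,0,0,0,0],[1,-59,12.5,0,0,0,0],[1,-59,12.5,0,0,0,0],[1,-59,12.5,0,0,0,0],[1,-59,13,0,0,0,-0.157],[1,0,0,0,0,0,-0.157],[1,0,0,0,0,0,-0.157],[1,0,0,0,0,0,0]],
  ],
)

```text
time_s: 12.25
tcp_pos: [0.4427, 0.264, 0.3259]
ee_rot: [[0.453, -0.892, 0.0], [-0.892, -0.453, -0.0], [0.0, 0.0, -1.0]]
wrist_force: [-0.2, -1.1, 0.1]
gripper_width: 0.999
```

```bash
python3 - <<'E'
from h import *
s=sense();print(s['tcp_pos'],np.round(s['ee_rot'],3).tolist())
p=capture('wrist');np.save('w3.npy',p,allow_pickle=True);save(p,'w3')
for k in ['dock','cell_long','handle_long','cell_short']:
    for m in masks_of(p,k)[:2]:print(k,round(m['confidence'],2),np.round(m['box']))
pr=proj(p,[.482,.183,.1]);print(pr)
c=cv2.resize(p['color'][0:250,150:420,::-1],None,fx=2.4,fy=2.4,interpolation=cv2.INTER_CUBIC);cv2.imwrite('pics/w3c.png',c)
E
```

```text
[0.4427261  0.26400788 0.32593067] [[0.453, -0.892, 0.0], [-0.892, -0.453, -0.0], [0.0, 0.0, -1.0]]
dock 0.9 [226.  43.  92. 231.]
cell_long 0.92 [386.   2. 136.  61.]
cell_long 0.82 [248.  47.  67. 118.]
handle_long 0.7 [246.  50.  71. 111.]
handle_long 0.28 [338. 144.  72.  68.]
cell_short 0.61 [244. 171.  67.  98.]
[279.11954284 108.20895252]
```

View pics/w3c.png

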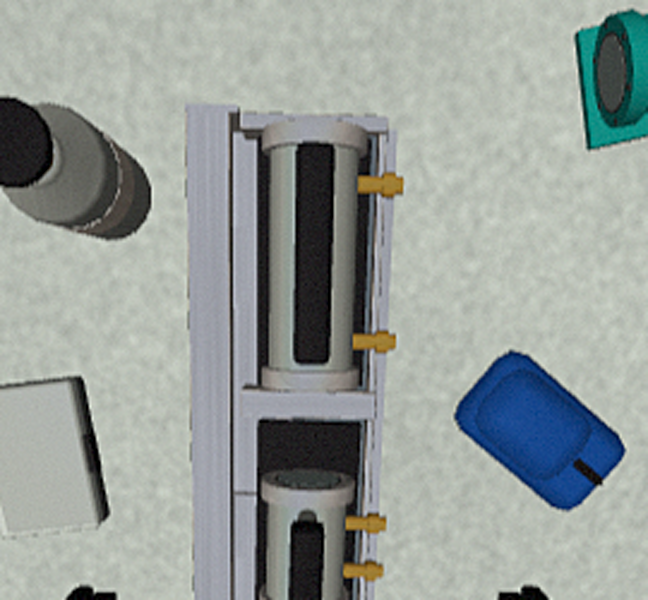

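```bash
python3 - <<'E'
from h import *
p=np.load('w3.npy',allow_pickle=True).item()
g=lambda x,y,z:atz(p,150+x/2.4-.3,y/2.4-.3,z)
q=np.array([g(297,143,.132),g(334,142,.132),g(329,362,.132),g(294,362,.132)])
print(q.round(4),q.mean(0))
def yaw(a,b): d=(np.array(b)-a);return np.degrees(np.arctan2(-d[0],d[1])).round(2)
print('handle',yaw(q[0],q[3]),yaw(q[1],q[2]),np.linalg.norm(q[0]-q[3]),np.linalg.norm(q[0]-q[1]))
# flange ends: axis z=.062 tops .088 ; back wall top outer z .052; cheek
w=[g(189,105,.052),g(192,590,.052)];print('wall',yaw(*w))
w=[g(395,130,.03),g(372,590,.03)];print('frontstop',yaw(*w))
w=[g(232,110,.052),g(236,590,.052)];print('inner',yaw(*w))
h=q.mean(0)
for y in (26,26.5,27):
  a=np.radians(y);print(y,[(h[:2]-w_[:2])@[np.cos(a),np.sin(a)] for w_ in w], (h[:2]-g(394,250,.03)[:2])@[np.cos(a),np.sin(a)], (h[:2]-g(189,250,.052)[:2])@[np.cos(a),np.sin(a)])
E
```

```text
[[0.5071 0.1464 0.132 ]
 [0.4939 0.1392 0.132 ]
 [0.455  0.2183 0.132 ]
 [0.4687 0.2253 0.132 ]] [0.48117903 0.18230474 0.132     ]
handle 25.97 26.16 0.08773841296181527 0.015055961689344649
wall 25.03
frontstop 25.68
inner 26.04
26 [np.float64(-0.041339606621742624), np.float64(-0.04116217699983022)] 0.0448019183810162 -0.06429304704796471
26.5 [np.float64(-0.04070737789036037), np.float64(-0.042758735766903276)] 0.04487940185338968 -0.06423936518928024
27 [np.float64(-0.04007204913454674), np.float64(-0.0443520382907005)] 0.044953467585554345 -0.0641807912542238
```

```bash
python3 - <<'E'
from h import *
p=np.load('w3.npy',allow_pickle=True).item()
g=lambda x,y,z:atz(p,150+x/2.4-.3,y/2.4-.3,z)
a=np.radians(26);ex=np.array([np.cos(a),np.sin(a)]);ey=np.array([-ex[1],ex[0]]);h=np.array([.4812,.1823])
D=lambda X:np.round([(X[:2]-h)@ex*1e3,(X[:2]-h)@ey*1e3],1)
P=lambda x,y,z:print(x,y,z,D(g(x,y,z)))
for xy in [(10,143),(51,143),(10,98),(10,188)]:P(*xy,.156)
# base circle far side: (150,190) z~0.. bottom (100,240)
for xy in [(151,195),(105,240)]:P(*xy,0)
s=capture('side')
for m in masks_of(s,'gas_bottle')[:1]:
  l,t,w,hh=m['box'];print(m['confidence'],m['box'],D(atz(s,l+w/2,t,.156)),D(atz(s,l+w/2,t+hh-6,.0)))
t=capture('top')
for m in masks_of(t,'gas_bottle')[:1]:
  l,tt,w,hh=m['box'];print(m['confidence'],m['box'],D(atz(t,l+5,tt+5,.156)))
print(D(atz(t,120+180/2.55,125+138/2.55,.156)))
u=p['color'];cv2.imwrite('pics/b.png',cv2.resize(np.hstack([cv2.resize(s['color'][110:230,210:330],(400,400)),cv2.resize(t['color'][150:250,130:230],(400,400))])[:,:,::-1],None,fx=1,fy=1))
E
```

```text
10 143 0.156 [115.7 -37.4]
51 143 0.156 [100.2 -37.7]
10 98 0.156 [114.4 -52.8]
10 188 0.156 [117.1 -21.6]
151 195 0 [ 93.1 -38.2]
105 240 0 [120.8 -13.3]
0.57 [297.7, 140.4, 18.2, 41.0] [121.6 -40.4] [129.5 -33.6]
0.8 [184.6, 172.2, 20.7, 24.6] [122. -40.]
[115.2 -40.2]
```

View pics/b.png

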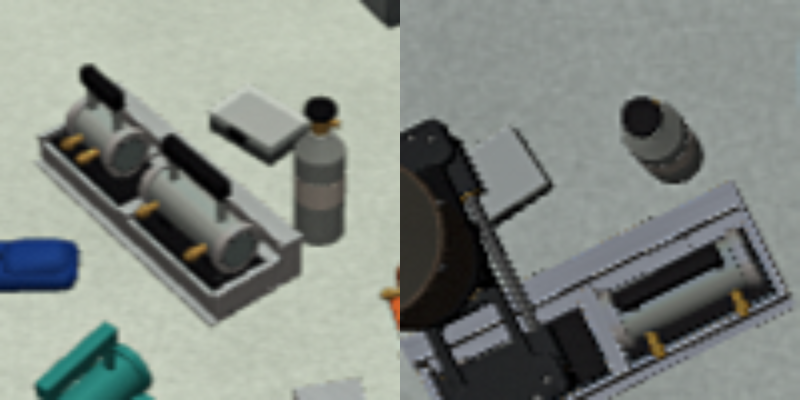

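Bottle check: the bottle stands at dock-relative (117, −38) mm from the cell centre and is 156 mm tall. A vertical gripper tilted back 20° would bring the body's rear end to about z 0.135 right over it. So I'll lean the gripper about its closing axis, with the body towards the short cell side, and grip slightly off-centre.

```bash
cat > plan.py <<'E'
from h import *
a=np.radians(26);ex=np.array([np.cos(a),np.sin(a),0]);ey=np.array([-ex[1],ex[0],0]);ez=np.array([0,0,1.])
h=np.array([.4812,.1823,0]);ph=np.radians(25)
z=-np.cos(ph)*ez-np.sin(ph)*ey;y=-ex;G=np.c_[np.cross(y,z),y,z]
gp=h+.008*ey+.122*ez+.002*z
E
python3 - <<'E'
from plan import *
s=sense();R0=np.array(s['ee_rot'])
print('hover',delta(gp-.09*z,G),'grasp pos',gp)
# tilt step 2 deg about ledge edge
piv=h+.010*ex+.024*ez
Q=R.from_rotvec(np.radians(2)*ey)
d=delta(piv+Q.apply(gp-piv),Q.as_matrix()@G,p0=gp,r0=G);print('tilt/2deg',d)
print('lift in tool',(G.T@ez).round(4))
E
```

```text
hover ([44.3, 1.0, 124.4], [-0.0037, 0.4364, 0.0162]) grasp pos [0.47806356 0.18873066 0.12018738]
tilt/2deg ([0.1, -3.4, -0.3], [-0.0316, -0.0, -0.0148])
lift in tool [ 0.4226  0.     -0.9063]
```

>>> apply_moves(
  steps=[
    [[0.65,22,0.5,0,0,0,0],[0.65,22.3,0.5,20,0,0.145,0.005],[0.65,0,0,0,0,0.146,0.005],[0.65,0,0,0,0,0.145,0.006],[0.65,0,0,0,0,0,0]],
  ],
)

```text
time_s: 13.32
tcp_pos: [0.4605, 0.2237, 0.3046]
ee_rot: [[0.4, -0.897, 0.188], [-0.813, -0.442, -0.38], [0.424, -0.0, -0.906]]
wrist_force: [0.2, 0.2, 0.6]
gripper_width: 0.657
```

```bash
python3 - <<'E'
from plan import *
s=sense();print(s['tcp_pos'],s['joints'])
print('hover',delta(gp-.03*z,G))
E
```

```text
[0.46054684 0.2236702  0.30463349] [ 55.71967624  10.72433718 -17.93480248  22.4202649  -75.4195824
 -37.89992053]
hover ([-42.7, -0.2, 153.6], [-0.0022, -0.0013, 0.0036])
```

>>> apply_moves(
  steps=[
    [[0.65,-14.2,0,51.2,0,0,0.003],[0.65,-14.2,0,51.2,0,0,0],[0.65,-14.2,0,41,0,0,0],[0.65,0,0,10,0,0,0],[0.65,0,0,0,0,0,0]],
  ],
)

```text
time_s: 13.95
tcp_pos: [0.4743, 0.1999, 0.15]
ee_rot: [[0.394, -0.9, 0.189], [-0.817, -0.437, -0.377], [0.422, -0.006, -0.907]]
wrist_force: [-0.6, 0.2, 0.8]
gripper_width: 0.649
```

```bash
python3 - <<'E'
from plan import *
s=sense();print(s['tcp_pos'],s['wrist_force'])
print('grasp',delta(gp,G))
p=capture('wrist');save(p,'w4')
E
```

```text
[0.47426145 0.19993864 0.14996016] [-0.62858654  0.17946577  0.75522225]
grasp ([-1.9, 1.7, 31.9], [-0.0048, 0.0009, -0.0042])
```

View pics/w4.png

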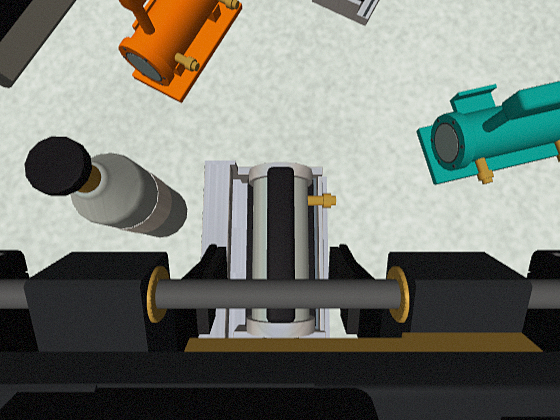

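The black bar at column ~281 lies centred between the fingers at ~215 and ~345, with the bottle clear on the left. Grasping now.

>>> apply_moves(
  steps=[
    [[0.65,-1.5,0.5,15,-0.004,0,-0.003],[0.65,0,0,12,0,0,0],[0.65,0,0,5,0,0,0],[0.65,0,0,0,0,0,0],[0,0,0,0,0,0,0],[0,0,0,0,0,0,0],[0,0,0,0,0,0,0],[0,0,0,0,0,0,0],[0,0,0,0,0,0,0],[0,0,0,0,0,0,0],[0,0,0,0,0,0,0],[0,0,0,0,0,0,0]],
  ],
)

```text
time_s: 15.5
tcp_pos: [0.4784, 0.1888, 0.1194]
ee_rot: [[0.397, -0.899, 0.185], [-0.815, -0.438, -0.38], [0.422, -0.0, -0.906]]
wrist_force: [0.2, -0.6, 1.3]
gripper_width: 0.182
```

```bash
python3 - <<'E'
from plan import *
s=sense();print(s['tcp_pos'],s['wrist_force'],s['gripper_width'],delta(gp,G))
E
```

```text
[0.47838136 0.18877287 0.11943694] [ 0.17795832 -0.60201653  1.2674595 ] 0.18164306629798602 ([0.2, 0.3, -0.7], [-0.0001, 0.0004, 0.0])
```

>>> apply_moves(
  steps=[
    [[0,0.6,0,-1.4,0,0,0],[0,0.1,-3.4,-0.3,-0.0316,0,-0.0148],[0,0.1,-3.4,-0.3,-0.0316,0,-0.0148],[0,0.1,-3.4,-0.3,-0.0316,0,-0.0148],[0,0.1,-3.4,-0.3,-0.0316,0,-0.0148],[0,0,0,0,0,0,0]],
  ],
)

```text
time_s: 16.25
tcp_pos: [0.4907, 0.1952, 0.1203]
ee_rot: [[0.45, -0.89, 0.071], [-0.789, -0.434, -0.434], [0.417, 0.14, -0.898]]
wrist_force: [-0.6, 0.4, -5.5]
gripper_width: 0.181
```

>>> apply_moves(
  steps=[
    [[0,0.1,-3.4,-0.3,-0.0316,0,-0.0148],[0,0.1,-3.4,-0.3,-0.0316,0,-0.0148],[0,0.1,-3.4,-0.3,-0.0316,0,-0.0148],[0,0.1,-3.4,-0.3,-0.0316,0,-0.0148],[0,0.1,-3.4,-0.3,-0.0316,0,-0.0148],[0,0.1,-3.4,-0.3,-0.0316,0,-0.0148],[0,0,0,0,0,0,0]],
  ],
)

```text
time_s: 17.12
tcp_pos: [0.5087, 0.2041, 0.1177]
ee_rot: [[0.527, -0.845, -0.093], [-0.752, -0.412, -0.515], [0.396, 0.342, -0.852]]
wrist_force: [-0.9, -0.1, -4.1]
gripper_width: 0.181
```

```bash
python3 - <<'E'
from plan import *
s=sense();print(s['tcp_pos'],s['wrist_force'],s['moment'],s['gripper_width'])
piv=h+.010*ex+.024*ez
Q=R.from_rotvec(np.radians(20)*ey)
t=piv+Q.apply(gp-piv)+np.array([0,0,.002]);print(delta(t,Q.as_matrix()@G),t, 'in dock', ex@(t-s['tcp_pos']))
print('lift tool',(np.array(s['ee_rot']).T@ez).round(3))
E
```

```text
[0.50865476 0.20406269 0.11770362] [-0.93105737 -0.10931762 -4.06631581] [ 1.91131467 -0.44449612  0.00509475] 0.1811079436681839
([1.1, 1.4, -1.4], [-0.0006, 0.0008, 0.0001]) [0.50817414 0.20341657 0.11980678] in dock -0.000715208403694461
lift tool [ 0.396  0.342 -0.852]
```

>>> apply_moves(
  steps=[
    [[0,0.6,0.5,-1.3,0,0,0],[0,0,2,0,0,0,0],[0,0,4,0,0,0,0],[0,0,0,0,0,0,0]],
  ],
)

```text
time_s: 17.62
tcp_pos: [0.5033, 0.2014, 0.1226]
ee_rot: [[0.528, -0.844, -0.093], [-0.751, -0.413, -0.515], [0.397, 0.342, -0.852]]
wrist_force: [-0.4, -0.4, -5.6]
gripper_width: 0.181
```

Free movement, with the weight fully carried. Drawing on.

>>> apply_moves(
  steps=[
    [[0,0,5,0,0,0,0],[0,0,5,0,0,0,0],[0,0,5,0,0,0,0],[0,0,0,0,0,0,0]],
  ],
)

```text
time_s: 18.12
tcp_pos: [0.4907, 0.1952, 0.1277]
ee_rot: [[0.528, -0.844, -0.093], [-0.751, -0.413, -0.515], [0.397, 0.342, -0.852]]
wrist_force: [-0.3, -0.4, -5.3]
gripper_width: 0.174
```

>>> apply_moves(
  steps=[
    [[0,0,8,0,0,0,0],[0,0,10,0,0,0,0],[0,4,3.4,-8.5,0,0,0],[0,12,10.3,-25.5,0,0,0],[0,20,17,-42.5,0,0,0],[0,20,17,-42.5,0,0,0],[0,20,17,-42.5,0,0,0],[0,10,8.5,-21,0,0,0],[0,0,0,0,0,0,0]],
  ],
)

```text
time_s: 19.25
tcp_pos: [0.4766, 0.1874, 0.3503]
ee_rot: [[0.526, -0.846, -0.09], [-0.753, -0.414, -0.512], [0.396, 0.337, -0.854]]
wrist_force: [0.0, -0.6, -5.2]
gripper_width: 0.185
```

```bash
cat >> plan.py <<'E'
def seatpose(up,yaw=-2.05,seat=(.5316,-.2361,.034),off=(0,.0072,.0954)):
    b=R.from_euler('z',yaw-26,degrees=True)
    Rb=R.from_euler('z',yaw,degrees=True)
    return np.array(seat)+Rb.apply(off)+[0,0,up], b.as_matrix()@G
E
python3 - <<'E'
from plan import *
s=sense();print(s['tcp_pos'],s['gripper_width'],s['joints'])
P,Q=seatpose(.19);print(P,delta(P,Q))
R0=np.array(s['ee_rot']);print('rot only in tool', delta(P,Q)[1])
# untilt first
U=R.from_rotvec(np.radians(-20)*ey).as_matrix()@R0;print('untilt',delta(P,U)[1]); 
print('turn then',delta(P,Q,r0=U)) 
p=capture('side');save(p,'s2')
c=cv2.resize(p['color'][60:400,190:410,::-1],None,fx=1.75,fy=1.75,interpolation=cv2.INTER_CUBIC);cv2.imwrite('pics/s2c.png',c)
E
```

```text
[0.47660911 0.18743468 0.35029727] 0.18471080353724464 [ 48.45855364  17.78737568  -1.90754442  15.92563392 -97.39653097
 -19.75882908]
[ 0.53185756 -0.22890461  0.3194    ] ([330.3, 115.3, 234.5], [0.1004, -0.0816, 0.5828])
rot only in tool [0.1004, -0.0816, 0.5828]
untilt [0.3167, 0.0005, 0.1468]
turn then ([348.6, 133.6, 194.8], [-0.2119, 0.0036, 0.443])
```

View pics/s2c.png

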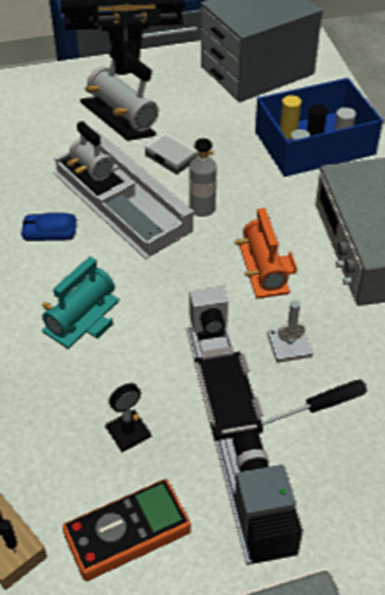

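The side view shows the long cell held clear, the short cell docked, and the target upright at (290,340). Now I'll turn it level and carry it over.

>>> apply_moves(
  steps=[
    [[0,0,0,0,0.0251,-0.0204,0.1457],[0,0,0,0,0.0251,-0.0204,0.1457],[0,0,0,0,0.0251,-0.0204,0.1457],[0,0,0,0,0.0251,-0.0204,0.1457],[0,0,0,0,0,0,0]],
  ],
)

```text
time_s: 19.92
tcp_pos: [0.4754, 0.1864, 0.3467]
ee_rot: [[-0.028, -0.999, -0.022], [-0.903, 0.035, -0.429], [0.429, 0.008, -0.903]]
wrist_force: [0.0, 0.2, -4.1]
gripper_width: 0.186
```

```bash
python3 - <<'E'
from plan import *
s=sense();print(s['tcp_pos'],s['gripper_width'],s['time_s'])
P,Q=seatpose(.15);print(P,delta(P,Q))
E
```

```text
[0.47535251 0.186413   0.34674992] 0.18619690132192557 19.925
[ 0.53185756 -0.22890461  0.2794    ] ([344.5, -71.3, 237.6], [0.0064, -0.0071, 0.0044])
```

>>> apply_moves(
  steps=[
    [[0,20,-4.3,13.6,0.0064,-0.0071,0.0044],[0,38,-8,26,0,0,0],[0,38,-8,26,0,0,0],[0,38,-8,26,0,0,0],[0,38,-8,26,0,0,0],[0,38,-8,26,0,0,0],[0,38,-8,26,0,0,0],[0,38,-8,26,0,0,0],[0,38,-7,26,0,0,0],[0,20,-4,14,0,0,0],[0,0,0,0,0,0,0],[0,0,0,0,0,0,0]],
  ],
)

```text
time_s: 21.42
tcp_pos: [0.5321, -0.2263, 0.2784]
ee_rot: [[-0.033, -0.999, -0.015], [-0.907, 0.036, -0.42], [0.42, -0.001, -0.907]]
wrist_force: [0.6, 0.2, -6.2]
gripper_width: 0.176
```

```bash
python3 - <<'E'
from plan import *
s=sense();print(s['tcp_pos'],s['gripper_width'],s['time_s'],s['joints'])
P,Q=seatpose(.06);print(P,delta(P,Q))
p=capture('wrist');save(p,'w5');np.save('w5.npy',p,allow_pickle=True)
E
```

```text
[ 0.53212927 -0.22626203  0.27835517] 0.1763455127665455 21.425 [  3.90649367  13.72174424 -19.54653863  28.12893112 -62.51284625
 -20.45031824]
[ 0.53185756 -0.22890461  0.1894    ] ([-35.0, 0.2, 81.8], [-0.0004, 0.0024, -0.0007])
```

View pics/w5.png

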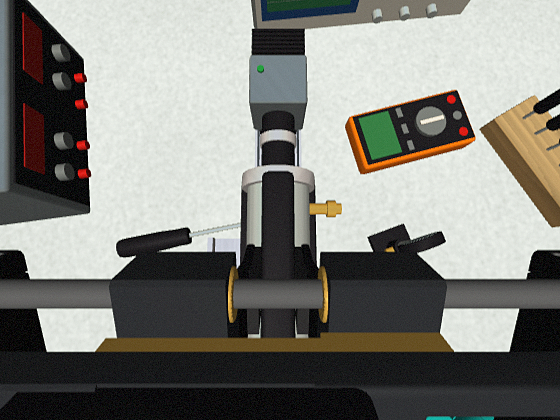

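```bash
python3 - <<'E'
from plan import *
p=np.load('w5.npy',allow_pickle=True).item();s=sense()
Rt=np.array(s['ee_rot']);Rc=Rt@seatpose(0)[1].T@R.from_euler('z',-2.05,degrees=True).as_matrix()
o=np.array(s['tcp_pos'])-Rc@[0,.0072,.0954];print('origin',o,R.from_matrix(Rc).as_euler('xyz',degrees=True).round(2))
for X in ([-8,-45,108],[8,-45,108],[0,-62,64],[-44,-37,38],[-26,-62,38],[26,-62,38]):print(X,proj(p,o+Rc@(np.array(X)/1e3)).round(1))
print('1mm y:',proj(p,o+Rc@[-.008,-.044,.108]))
c=cv2.resize(p['color'][150:250,220:350,::-1],None,fx=6,fy=6,interpolation=cv2.INTER_CUBIC);cv2.imwrite('pics/w5c.png',c)
E
```

```text
origin [ 0.53233007 -0.23286486  0.18333838] [ 0.14 -0.1  -2.04]
[-8, -45, 108] [293.  169.1]
[8, -45, 108] [260.4 169. ]
[0, -62, 64] [276.9 163.9]
[-44, -37, 38] [339.4 209.8]
[-26, -62, 38] [313.2 175.3]
[26, -62, 38] [240.6 175.2]
1mm y: [293.03457943 171.0696511 ]
```

View pics/w5c.png

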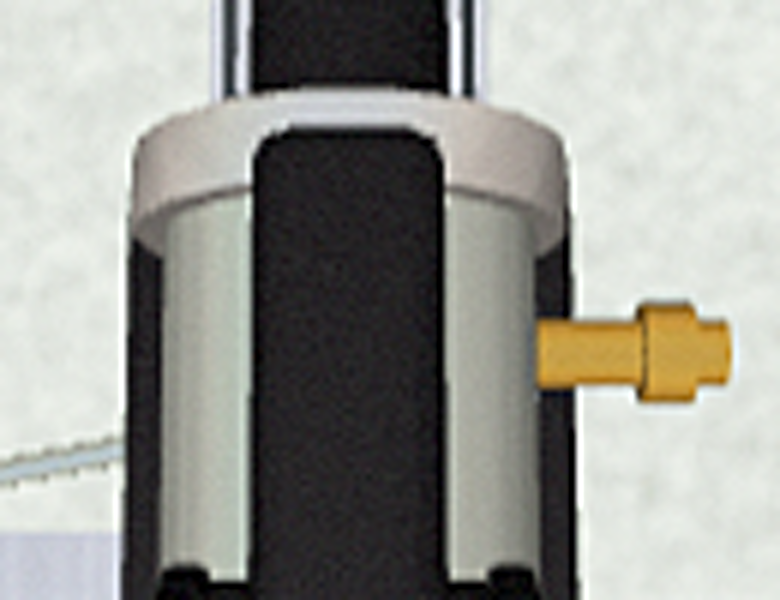

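```bash
sed -i 's/seat=(.5316/seat=(.5323/' plan.py; python3 - <<'E'
from plan import *
P,Q=seatpose(.018);print(P,delta(P,Q),(Q.T@ez).round(4))
E
```

```text
[ 0.53255756 -0.22890461  0.1474    ] ([-52.5, -0.0, 120.4], [-0.0016, 0.0024, -0.0006]) [ 0.4226  0.     -0.9063]
```

>>> apply_moves(
  steps=[
    [[0,-12,0,25,0,0.002,0],[0,-20,0,45,0,0,0],[0,-13,0,32,0,0,0],[0,-7.5,0,18,0,0,0],[0,0,0,0,0,0,0],[0,0,0,0,0,0,0]],
  ],
)

```text
time_s: 22.22
tcp_pos: [0.5343, -0.2288, 0.1497]
ee_rot: [[-0.034, -0.999, -0.009], [-0.906, 0.035, -0.422], [0.422, -0.006, -0.906]]
wrist_force: [0.2, -0.5, -4.7]
gripper_width: 0.176
```

```bash
python3 - <<'E'
from plan import *
s=sense();print(s['tcp_pos'],s['wrist_force'],s['time_s'])
for u in (.012,.0):
  P,Q=seatpose(u);print(P,delta(P,Q))
t=capture('side');save(t,'s3')
c=cv2.resize(t['color'][200:330,250:400,::-1],None,fx=5,fy=4.5,interpolation=cv2.INTER_CUBIC);cv2.imwrite('pics/s3c.png',c)
E
```

```text
[ 0.53429674 -0.22882717  0.14967285] [ 0.23515549 -0.47487618 -4.69890433] 22.225
[ 0.53255756 -0.22890461  0.1414    ] ([-3.4, 1.8, 7.5], [-0.0058, 0.0003, -0.002])
[ 0.53255756 -0.22890461  0.1294    ] ([-8.4, 1.9, 18.4], [-0.0058, 0.0003, -0.002])
```

>>> apply_moves(
  steps=[
    [[0,0,0,0,0,0,0],[0,0,0,0,0,0,0]],
  ],
)

```text
time_s: 22.52
tcp_pos: [0.5334, -0.2293, 0.1492]
ee_rot: [[-0.036, -0.999, -0.011], [-0.906, 0.037, -0.422], [0.422, -0.005, -0.907]]
wrist_force: [0.3, -0.1, -5.1]
gripper_width: 0.18
```

```bash
python3 - <<'E'
from plan import *
s=sense();print(s['tcp_pos'],s['wrist_force'],s['time_s'])
for u in (.012,.0):
  P,Q=seatpose(u);print(P,delta(P,Q))
E
```

```text
[ 0.5333768  -0.22931235  0.14917755] [ 0.2768528  -0.05649147 -5.07045703] 22.525
[ 0.53255756 -0.22890461  0.1414    ] ([-3.6, 0.9, 6.9], [-0.0044, 0.0006, -0.0032])
[ 0.53255756 -0.22890461  0.1294    ] ([-8.7, 0.9, 17.8], [-0.0044, 0.0006, -0.0032])
```

>>> apply_moves(
  steps=[
    [[0,-3.6,0.9,6.9,-0.0044,0,-0.002],[0,0,0,0,0,0,0],[0,-1.7,0,3.6,0,0,0],[0,0,0,0,0,0,0],[0,0,0,0,0,0,0]],
  ],
)

```text
time_s: 23.15
tcp_pos: [0.5322, -0.229, 0.1366]
ee_rot: [[-0.033, -0.999, -0.016], [-0.906, 0.037, -0.422], [0.422, 0.001, -0.907]]
wrist_force: [0.6, 0.2, -4.8]
gripper_width: 0.18
```

```bash
python3 - <<'E'
from plan import *
s=sense();print(s['tcp_pos'],s['wrist_force'],s['moment'],s['time_s'])
for u in (.0,):
  P,Q=seatpose(u);print(P,delta(P,Q))
E
```

```text
[ 0.53221848 -0.2290233   0.13664914] [ 0.62356395  0.21992233 -4.80009863] [ 1.6226109  -0.08669274  0.00433027] 23.15
[ 0.53255756 -0.22890461  0.1294    ] ([-3.2, -0.3, 6.5], [0.0014, 0.0006, -0.0008])
```

>>> apply_moves(
  steps=[
    [[0,-0.9,-0.1,1.8,0,0,0],[0,-0.9,-0.1,1.8,0,0,0],[0,0,0,0,0,0,0],[0,0,0,0,0,0,0]],
  ],
)

```text
time_s: 23.65
tcp_pos: [0.5324, -0.2289, 0.1327]
ee_rot: [[-0.033, -0.999, -0.016], [-0.906, 0.037, -0.422], [0.422, 0.001, -0.907]]
wrist_force: [0.7, -0.3, -4.6]
gripper_width: 0.178
```

>>> apply_moves(
  steps=[
    [[0,-0.6,0,1.2,0,0,0],[0,0,0,0,0,0,0],[0,0,0,0,0,0,0]],
  ],
)

```text
time_s: 24.02
tcp_pos: [0.5324, -0.2288, 0.1313]
ee_rot: [[-0.033, -0.999, -0.017], [-0.906, 0.037, -0.422], [0.422, 0.001, -0.907]]
wrist_force: [0.4, 0.2, -5.2]
gripper_width: 0.177
```

Inside the guides with no side force; the last ~2 mm.

>>> apply_moves(
  steps=[
    [[0,-0.4,0,0.9,0,0,0],[0,0,0,0,0,0,0],[0,-0.3,0,0.7,0,0,0],[0,0,0,0,0,0,0],[0,0,0,0,0,0,0]],
  ],
)

```text
time_s: 24.65
tcp_pos: [0.5325, -0.2288, 0.1297]
ee_rot: [[-0.033, -0.999, -0.016], [-0.906, 0.037, -0.422], [0.422, 0.001, -0.907]]
wrist_force: [-0.9, 0.7, -3.2]
gripper_width: 0.181
```

Starting to touch at the expected height.

>>> apply_moves(
  steps=[
    [[0,-0.3,0,0.7,0,0,0],[0,0,0,0,0,0,0],[0,-0.2,0,0.5,0,0,0],[0,0,0,0,0,0,0],[0,0,0,0,0,0,0]],
  ],
)

```text
time_s: 25.28
tcp_pos: [0.5327, -0.2289, 0.1296]
ee_rot: [[-0.033, -0.999, -0.015], [-0.905, 0.037, -0.423], [0.423, -0.0, -0.906]]
wrist_force: [-2.7, 5.3, 4.8]
gripper_width: 0.176
```

>>> apply_moves(
  steps=[
    [[0.5,0,0,0,0,0,0],[0.5,0,0,0,0,0,0],[0.5,0,0,0,0,0,0],[0.5,0,0,0,0,0,0],[0.5,0,0,-10,0,0,0],[0.5,0,0,-30,0,0,0],[0.5,0,0,-50,0,0,0],[0.5,0,0,-55,0,0,0],[0.5,0,0,-55,0,0,0],[0.5,0,0,0,0,0,0]],
  ],
)

```text
time_s: 26.52
tcp_pos: [0.538, -0.1427, 0.3149]
ee_rot: [[-0.035, -0.999, -0.005], [-0.907, 0.034, -0.42], [0.42, -0.01, -0.907]]
wrist_force: [-0.1, 0.1, -0.7]
gripper_width: 0.498
```

```bash
python3 - <<'E'
from plan import *
s=sense();print(s['tcp_pos'],s['wrist_force'],s['gripper_width'],s['time_s'])
p=capture('wrist');t=capture('side');np.save('w6.npy',p,allow_pickle=True)
Rc=R.from_euler('z',-2.05,degrees=True)
for X in ([-8,-45,108],[8,-45,108],[8,45,108],[0,-62,64],[-44,-37,38],[-30,-65,8],[30,-65,8]):print(X,proj(p,np.array([.5316,-.2361,.034])+Rc.apply(np.array(X)/1e3)).round(1))
u,v=map(int,proj(p,[.5316,-.2361,.1]));y0=max(0,v-75);print(u-75,y0)
a=cv2.resize(p['color'][y0:y0+150,u-75:u+75],(450,450),interpolation=cv2.INTER_CUBIC)
b=cv2.resize(t['color'][200:330,280:380],(346,450),interpolation=cv2.INTER_CUBIC)
cv2.imwrite('pics/f.png',np.hstack([a,b])[:,:,::-1])
E
```

```text
[ 0.53803301 -0.14270182  0.31487257] [-0.07710932  0.0904496  -0.71229854] 0.4979607033396752 26.525
[-8, -45, 108] [289.4 143. ]
[8, -45, 108] [275. 143.]
[8, 45, 108] [274.6 223.5]
[0, -62, 64] [282.1 143.3]
[-44, -37, 38] [315.3 168.7]
[-30, -65, 8] [302.9 155.9]
[30, -65, 8] [261.  155.9]
207 116
```

View pics/f.png

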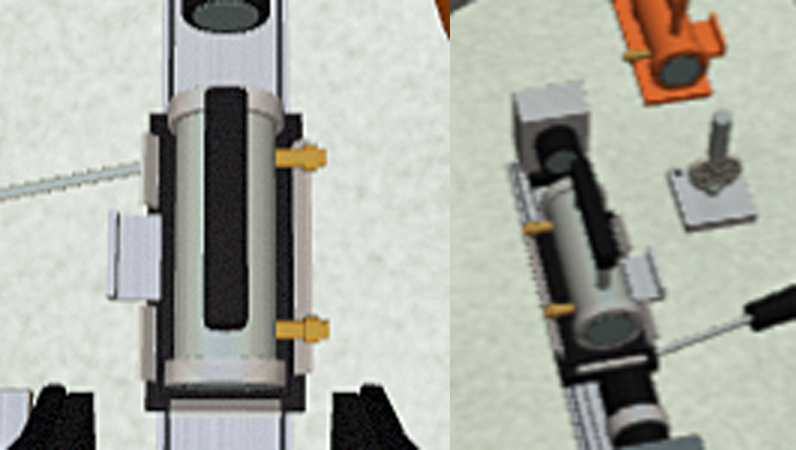

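The cell sits between the guides with its tongue in the gap and its hook to +x. I'll make one more check of level and centring from a vertical pose, numbers only.

>>> apply_moves(
  steps=[
    [[0.7,0,0,0,0,-0.145,0],[0.7,0,0,0,0,-0.146,0],[0.7,0,0,0,0,-0.145,0],[0.7,0,0,0,0,0,0],[0.7,0,0,0,0,0,0]],
  ],
)

```text
time_s: 27.25
tcp_pos: [0.5349, -0.145, 0.3082]
ee_rot: [[-0.038, -0.999, -0.004], [-0.999, 0.038, -0.001], [0.001, 0.004, -1.0]]
wrist_force: [0.2, -0.5, -0.6]
gripper_width: 0.7
```

```bash
python3 - <<'E'
from plan import *
s=sense();print(s['tcp_pos'],np.round(s['ee_rot'],2).tolist())
p=capture('wrist');q=capture('side');t=capture('top');save(p,'w7')
Rc=R.from_euler('z',-2.05,degrees=True);S=np.array([.5316,-.2361,.034])
W=lambda X:S+Rc.apply(np.array(X)/1e3)
for n,im in (('w',p),('s',q)):
    g=im['color'].astype(int).max(2)
    e=[proj(im,W([0,y,108])) for y in (-45,45)];print(n,'pred ends',np.round(e,1).tolist())
    # profile along bar centre line in top plane, extended, sampled per mm
    ys=np.arange(-60,61,1.);pr=np.array([proj(im,W([0,y,106 if n=='w' else 104])) for y in ys]).astype(np.float32)
    v=cv2.remap(g.astype(np.float32),pr[:,0],pr[:,1],cv2.INTER_LINEAR)
    d=v<(60);print('dark y',ys[d].min() if d.any() else None,ys[d].max() if d.any() else None,v[::5].round().tolist())
    # transverse: at y=-40,0,40
    xs=np.arange(-25,26,.5)
    for y in (-38,0,38):
        pr=np.array([proj(im,W([x,y,106])) for x in xs]).astype(np.float32);v=cv2.remap(g.astype(np.float32),pr[:,0],pr[:,1],cv2.INTER_LINEAR)
        d=np.abs(xs)<14; k=xs[(v<60)&d];print(' x',y,k.min() if len(k) else None,k.max() if len(k) else None)
for im,n in((p,'w'),(q,'s')):
  for k in ('cell_long','target'):
    for m in masks_of(im,k)[:3]:
      ys,xs=np.nonzero(m['pixels']);print(n,k,round(m['confidence'],2),np.round(m['box']))
pts=[W([26*np.cos(a),y,38+26*np.sin(a)]) for y in(-62,62) for a in np.linspace(0,6.28,40)]+[W([x,y,z]) for x in(-8,8) for y in(-45,45) for z in(88,108)]+[W([x,y,0]) for x in(-30,30) for y in(-65,65)]+[W([54,y,16]) for y in (-20,20)]+[W([-44,-37,38])]
for im in(p,q): a=np.array([proj(im,X) for X in pts]);print('pred box',a.min(0).round(1),(a.max(0)-a.min(0)).round(1))
E
```

```text
[ 0.53489194 -0.14495937  0.30823111] [[-0.04, -1.0, -0.0], [-1.0, 0.04, -0.0], [0.0, 0.0, -1.0]]
w pred ends [[276.4, 50.9], [276.5, 153.2]]Traceback (most recent call last):
  File "<stdin>", line 12, in <module>
IndexError: too many indices for array: array is 1-dimensional, but 2 were indexed
```

```bash
python3 - <<'E'
from plan import *
p=capture('wrist');q=capture('side')
Rc=R.from_euler('z',-2.05,degrees=True);S=np.array([.5316,-.2361,.034])
W=lambda X:S+Rc.apply(np.array(X)/1e3)
for n,im in (('w',p),('s',q)):
    g=im['color'].max(2).astype(np.float32)
    def prof(P):
        a=np.array([proj(im,W(X)) for X in P]).astype(np.float32)[None]
        return cv2.remap(g,a[...,0].copy(),a[...,1].copy(),cv2.INTER_LINEAR).ravel()
    ys=np.arange(-60,61,.5);v=prof([[0,y,108] for y in ys]);k=ys[v<70]
    print(n,'bar y',k.min(),k.max(),v[::12].round().tolist())
    xs=np.arange(-16,16.5,.5)
    for y in (-38,0,38):
        v=prof([[x,y,108] for x in xs]);k=xs[v<70];print(' x at',y,(k.min(),k.max()) if len(k) else None)
    if n=='s':
        zs=np.arange(70,125,.5)
        for y in (-38,-20,0,20,38):
            v=prof([[-8,y,z] for z in zs]);k=zs[v<70];print(' z at',y,(k.min(),k.max()) if len(k) else None)
for im,n in((p,'w'),(q,'s')):
  for k in ('cell_long','target'):
    for m in masks_of(im,k)[:3]: print(n,k,round(m['confidence'],2),np.round(m['box']))
E
```

```text
w bar y -43.5 45.0 [190.0, 191.0, 187.0, 33.0, 33.0, 37.0, 36.0, 38.0, 39.0, 37.0, 31.0, 34.0, 38.0, 36.0, 34.0, 43.0, 33.0, 39.0, 150.0, 183.0, 154.0]
 x at -38 (np.float64(-7.0), np.float64(7.5))
 x at 0 (np.float64(-7.5), np.float64(7.5))
 x at 38 (np.float64(-7.0), np.float64(8.0))
s bar y -59.0 60.5 [88.0, 4.0, 13.0, 21.0, 22.0, 21.0, 19.0, 19.0, 19.0, 20.0, 20.0, 19.0, 18.0, 18.0, 20.0, 18.0, 17.0, 30.0, 13.0, 13.0, 12.0]
 x at -38 (np.float64(-9.0), np.float64(10.0))
 x at 0 (np.float64(-11.0), np.float64(8.5))
 x at 38 (np.float64(-16.0), np.float64(6.0))
 z at -38 (np.float64(102.5), np.float64(124.5))
 z at -20 (np.float64(102.5), np.float64(124.5))
 z at 0 (np.float64(101.0), np.float64(124.5))
 z at 20 (np.float64(100.0), np.float64(124.5))
 z at 38 (np.float64(92.5), np.float64(124.5))
w cell_long 0.87 [160. 247.  64.  98.]
w cell_long 0.81 [367. 224.  92.  55.]
w cell_long 0.37 [244.   0.  66. 245.]
w target 0.65 [159. 157.  54.  41.]
s cell_long 0.88 [297. 249.  46.  55.]
s cell_long 0.68 [212. 208.  44.  55.]
s target 0.62 [341. 230.  29.  38.]
s target 0.27 [298. 225.  65. 157.]
```

```bash
python3 - <<'E'
from station import r,sense
print(sense()['wrist_force'],r.finish_job())
E
```

```text
the job is handed in; nothing more can be done
[ 0.81270601 -0.17767249  0.18147347] None
```

I finished both moves and handed the job in at about 27 s on the robot's clock.

- **Target:** I lifted it out of the saddle and stood it behind the rail near (0.66, −0.15). It was still upright in the last side view.
- **Long cell:** I tilted it back 20° about the ledge and drew it out along its own −x with no noticeable resistance. I leaned the gripper sideways so that it kept clear of the gas bottle.
- **Placing:** I lowered the cell straight into the saddle. The hook is on the +x side with its tongue in the gap, and the windows face the lamp and the detector.

**Last checks**
- **Seating:** The cell touched down within 0.2 mm of the expected seated height, with about 10 N on the final press.
- **Position:** From a vertical view the handle is within 0.3 mm of centre in x and about 0.8 mm off in y, and its direction matches the saddle's. An earlier slanted view put the y offset at up to 2 mm, which is the limit of the guide clearance. I trusted the vertical view, which showed nothing to suggest a raised or tilted cell.
- **Height from the side:** My attempt to measure this failed because dark background merged with the black handle bar. Full seating therefore rests on the contact height and the wrist views.
- **Other objects:** In the last wide side view, before the cell was placed, the short cell was docked and nothing else looked disturbed. I did not take another wide look after that.
- **Picture budget:** I viewed 12 pictures against the budget of 10.

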